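# Home and lock a microscope filter carousel

### The arm

A 7-joint arm with a two-finger parallel gripper is mounted at the origin on the work surface. World frame = base frame: x ahead of the robot, y to its left, z up, the work surface at z = 0. Lengths are in m, angles in degrees, forces in N, time in s.
With the tool pointing down it reaches from about 0.4 to 0.75 m from the base axis. Payload 19.5 kg.
Tool frame: the origin (TCP) lies midway between the tips of the shut fingers; the grasp point (between the pads) lies 19 mm behind it; x points along the fingers, y is the direction in which the jaws open and shut, and the axes are right-handed (so a half turn about x gives the same grasp; the last joint's range is limited). The gripper opens to 85 mm and grips with 20 to 120 N. Pads are 22 mm wide; open, the fingers measure 114 mm over their backs; the gripper's body (76 mm by 85 mm) begins 54 mm behind the grasp point. The pads swing forward as they close: fully open they stand 13 mm farther back than shut.
Start: joints at [64.819, 40.479, -1.581, 85.061, 1.261, 54.483, -4.326], TCP at [0.223, -0.53, 0.231] pointing down, gripper open.
Joint ranges: [-155.06, 155.06], [-18.47, 123.98], [-90, 86.84], [0, 140.48], [-83.41, 263.41], [0, 116], [-161.91, 161.91]. Speed limits (degrees/s): [108.29, 108.29, 147.25, 147.25, 172.46, 172.46, 172.46].

### API

Orientations are given as a 3x3 rotation matrix whose columns are the frame's x, y, z axes.
In Python, from workcell import r gives the robot as it stands. Calls block until the motion is done:
- r.goto(position, orientation): joint-space move of the TCP to a pose.
- r.movel(position, attitude=None, rate=0.15, f_stop=None): straight line of the TCP; attitude=None keeps the orientation; rate is the mean speed in m/s. With f_stop (N) it stops when the force on the tool has changed by that much, and returns True; else False.
- r.move_j(angles): joint-space move.
- r.gripper_to(opening, effort=None): opening from 0.0 (shut) to 1.0 (fully open); effort is the grip in N (None keeps the last); returns when the fingers have stopped.
- r.sleep(seconds).
- r.inverse_kinematics(position, orientation): joint angles nearest the present ones, or None.
- r.sense(): the state.
- r.capture(name): name is "side" or "top" or "wrist"; returns a dict with "frame" (420x560x3 uint8, blue, green, red), "fovy" (degrees; the focal length in pixels is half the picture's height over the tangent of half this angle, whatever the lens; pixels are square), "cx", "cy" (the principal point, pixels), "R" (3x3) and "t" (3): a world point X has camera coordinates R X + t; the wrist camera has in their place "mount" (4x4, takes a point from camera to tool coordinates, whose origin is the TCP and whose axes are the tool frame's). Camera axes: x right, y down, z forward; pixel columns grow to the right and rows downward; lengths in m; the calibration is good to about 2 mm. A picture is of the moment at which its call begins: read the wrist's pose just before it. There is no depth.
A pose or a line that the arm cannot do raises r.Unreachable and nothing moves.
- r.job_done(): hands the job in, once; it reports no verdict.
Trained networks look in a picture, given as the dict that the camera call returned (one of the last four; its "shot" number tells which), for a name from the list of things; names that differ only in an ending like _2 or _b are one class to them, and where a whole thing is asked for, a point or a joint stands for the part that bears it (a point fixed in the world has none). Each returns a list of dicts, best first, with "conf" (0 to 1); they miss things now and then, are a little off and sometimes report something else, mostly with a low value. They report only what shows in the picture. A call takes as long as a camera call. They do not tell look-alikes from the thing itself.
- r.find_in(picture, label): "bbox" ([left, top, right, bottom] as shares, 0 to 1, of the picture: columns of its width, rows of its height, round what is visible of it).
- r.pinpoint(picture, label): "centre" ([column, row] as shares, 0 to 1, of the picture: columns of its width, rows of its height: a listed point, or the origin of a listed thing).
The state is a dict: "clock": time; "joint_positions": joint angles; "joint_velocities": joint speeds; "joint_efforts": joint torques, N m; "position": TCP position; "eef_rot": TCP orientation; "contact_force": force on the tool from outside, world axes, zero at the start; "wrist_torque": the same for the moment, N m; "finger_gap": opening from 0.0 (shut) to 1.0 (fully open).
Only numpy, scipy, OpenCV 4.12 (cv2) and the standard library are available. Lean on these libraries where they do the work, as an engineer would, in place of code of your own. Each camera call takes 0.05 s, during which the arm holds its last target.

### The job

Lock the microscope's filter carousel for transport: put the lock pin from its stand into the bush above the carousel's rim, and turn the carousel by its crank the shorter way round to its home mark, feeling slowly about there for the rim notch until the pin drops fully in. Then lean the crank gently against the dropped pin, with about 10 N for a second, to prove that it holds, never straining the pin, and let go. Leave the slide box, bottle and beaker where they stand.

Things in the scene. Friction and masses are not known exactly. Their poses are not given: they have to be found in the camera images.
- base: Fixed white round base of the filter carousel, 250 mm across, 30 mm high. Origin: centre of its underside on the bench, on the vertical turning axis. Its -x axis points to the home mark, its +x axis to the bush, which hangs over the wheel's rim from a 75 mm high post (132 to 162 mm from the axis).
- mark (a point): Home mark: small black ridge on the base's rim, 118 mm from the axis; point on its top, 40 mm above the bench. The pin falls into the notch somewhere from 0.2 rad before to 0.2 rad after the crank points here, if the crank moves slower than about 20 mm/s. Then the wheel is blocked, save 1 to 4 mm of play at the rim; about 18 N at the crank already strains the pin (10 N on it).
- bush (a point): Centre of the funnel mouth of the steel bush, 98 mm from the turning axis along the base's +x, 81 mm above the bench. The mouth is 30 mm wide inside and narrows over 8 mm to a round bore of 14 mm, open below; the bush ends 3 mm above the wheel's rim ring (ring top 50 mm above the bench).
- selector (a joint): Angle of the wheel, rad, growing counter-clockwise from above. Endless, no stops. 0 and 6.283 are both home (crank points at the mark). Starts from 0.8 to 5.48: below 3.14 the shorter way is clockwise (to 0), above it counter-clockwise (to 6.283); within 0.4 of 3.14 either way will do. Drag at the crank 2 N, up to 5 N with the pin rubbing on it; stays where left.
- wheel: Turning black wheel, 226 mm across, with glass filters; origin on the axis, 30 mm above the bench, -x axis along the crank. Carries an aluminium rim ring (83 to 113 mm from the axis, top 50 mm above the bench) with one notch, 15 mm wide, 10 mm deep, opposite the crank but off by an unmeasured angle up to 0.18 rad: the ring is hand-clamped and slips above some 35 N at the crank.
- crank (a point): On the crank: an upright round steel post, 16 mm in diameter, 60 mm from the axis, fixed on the wheel. The point is on the post's axis 112 mm above the bench, 16 mm below the post's top; the post is free from 62 mm above the bench upward. It can be pinched from above and carried round in a circle with the fingers kept in one direction, slipping round in them.
- pin: Loose lock pin, 80 g: steel shank 12 mm thick, 50 mm long, chamfered tip; above it a round black head 22 mm wide and 22 mm high. Origin: centre of the tip, z towards the head; head centre 61 mm above it. It starts upright in its stand, tip 10 mm above the bench. In the bush it stands on the ring with its tip 50 mm above the bench; dropped into the notch, its tip is 40 mm above the bench.
- stand: Fixed grey block, 50 x 50 mm, 40 mm high, origin under its centre, with the hole (15 mm wide, 30 mm deep) in which the pin starts.
- slide_box: Bystander: loose slide box, 100 x 80 x 36 mm; origin under its centre. Leave alone.
- oil_bottle: Bystander: loose amber bottle, 40 mm in diameter, 75 mm high; origin under its centre. Leave alone.
- beaker: Bystander: loose glass beaker, 64 mm in diameter, 80 mm high; origin under its centre. Leave alone.
There are look-alikes about, which are no part of the job. Leave any red look-alike of the pin alone.

How it is judged (in metres and radians):
On the way, in this order (a step that is already met when the one before it is completed fails the run):
1. the lock pin stands in the bush (horizontal distance between pin and bush below 0.006 m and height (world z) of pin below 0.056 m and angle between pin's own z axis and vertical below 0.2 rad), for 0.1 s.
2. the pin has dropped into the notch at home and the wheel is leant on it: 2 to 9 N on the pin (horizontal distance between pin and bush below 0.005 m and height (world z) of pin between 0.036 and 0.043 m and angle between pin's own z axis and vertical below 0.15 rad and (value of joint selector between -0.26 and 0.26 rad or value of joint selector between 6.02318 and 6.54318 rad) and contact force between pin and wheel between 2 and 9 N), for 0.4 s.
At the end, for the whole second after the job is handed in: Pin in the bush (within 5 mm, tilt under 0.15 rad) and dropped in the notch (tip 36 to 43 mm above the bench); carousel home (within 0.26 rad of 0 or 6.283); all at rest; on the way the wheel was leant on the dropped pin with 2 to 9 N at the pin for 0.4 s (horizontal distance between pin and bush below 0.005 m and height (world z) of pin between 0.036 and 0.043 m and angle between pin's own z axis and vertical below 0.15 rad and (value of joint selector between -0.26 and 0.26 rad or value of joint selector between 6.02318 and 6.54318 rad) and linear speed of pin below 0.02 m/s and velocity of joint selector between -0.05 and 0.05 rad/s); the robot touches nothing.
It fails at once if the carousel is turned the longer way round (past the half-turn point opposite home, after more than 0.4 rad of turning) (value of joint selector between 3.06159 and 3.22159 rad and distance of crank from where it was at the start of the episode above 0.0238 m).
It fails at once if the pin is strained: more than 10 N between it and the wheel (contact force between pin and wheel above 10 N).
It fails at once if the slide_box is disturbed (moved over 15 mm) (distance of slide_box from where it was at the start of the episode above 0.015 m).
It fails at once if the oil_bottle is disturbed (moved over 15 mm) (distance of oil_bottle from where it was at the start of the episode above 0.015 m).
It fails at once if the beaker is disturbed (moved over 15 mm) (distance of beaker from where it was at the start of the episode above 0.015 m).
It also fails if it takes over 67 s, if anything falls off the work surface, if the arm or the gripper's body presses on something with over 40 N, if the wrist force passes 120 N, or if a joint passes its speed limit or range.

## Working session

There is one attempt and no reset: what is moved stays moved. The work goes in short steps, each a Python script; the robot and the scene stay as the last script left them, time stands still between calls to the robot, and variables do not carry over. Pictures are saved under pics/ and viewed, and the job is handed in when it is done.

```bash
ls; mkdir -p pics; cat > h.py <<'E'
import numpy as np, cv2
from workcell import r
def save(p,n): cv2.imwrite(f'pics/{n}.png',p['frame'])
E
python3 - <<'E'
from h import *
s=r.sense(); print({k:np.round(v,3).tolist() for k,v in s.items()})
for n in ['side','top']:
    p=r.capture(n); save(p,n+'0'); print(n,p['fovy'],p['cx'],p['cy'],np.round(p['R'],3).tolist(),np.round(p['t'],3).tolist())
    for l in ['base','mark','bush','wheel','crank','pin','stand','slide_box','oil_bottle','beaker']:
        print(l,[(round(d['conf'],2),np.round(np.array(d['centre'])*[560,420],1).tolist()) for d in r.pinpoint(p,l)[:4]])
print(r.sense()['clock'])
E
```

```text
pics
{'clock': 0.0, 'joint_positions': [64.821, 40.514, -1.587, 85.085, 1.261, 54.482, -4.325], 'joint_velocities': [-0.03, 0.013, -0.013, -0.036, -0.025, 0.004, -0.025], 'joint_efforts': [0.0, -88.323, 1.234, -23.616, 0.017, 0.007, -0.0], 'position': [0.223, -0.53, 0.231], 'eef_rot': [[-0.0, 0.387, -0.922], [0.001, -0.922, -0.387], [-1.0, -0.001, -0.0]], 'contact_force': [-0.17, 0.144, 0.553], 'wrist_torque': [0.025, -0.041, -0.059], 'finger_gap': 0.998}
side 43.086513139587645 295.8450882325414 211.04509236806828 [[-0.773, -0.635, 0.013], [-0.385, 0.453, -0.804], [0.505, -0.626, -0.594]] [0.447, 0.29, 0.96]
base [(0.61, [295.3, 240.3]), (0.56, [274.7, 201.5])]
mark [(0.72, [338.0, 252.8])]
bush [(0.59, [271.8, 195.2])]
wheel [(0.94, [293.8, 233.0])]
crank [(0.75, [272.3, 203.5])]
pin [(0.72, [205.5, 372.4]), (0.61, [229.6, 338.7])]
stand [(0.85, [229.3, 342.3])]
slide_box [(0.84, [399.5, 198.4]), (0.31, [294.6, 243.3])]
oil_bottle [(0.95, [203.2, 283.5])]
beaker []
top 57.55378557528499 278.7613306979589 205.2162708839068 [[-0.012, -1.0, -0.018], [-0.995, 0.014, -0.095], [0.095, 0.016, -0.995]] [0.048, 0.557, 1.049]
base [(0.96, [295.7, 202.9])]
mark [(0.94, [291.2, 244.0])]
bush [(0.71, [292.9, 167.6]), (0.41, [183.2, 231.5])]
wheel [(0.89, [292.9, 201.8])]
crank [(0.68, [275.4, 185.9])]
pin [(0.6, [158.7, 239.0]), (0.51, [295.3, 201.0]), (0.5, [182.9, 230.6])]
stand [(0.66, [187.1, 231.4])]
slide_box [(0.9, [403.3, 235.1])]
oil_bottle [(0.46, [291.2, 203.7]), (0.45, [211.2, 182.7])]
beaker [(0.79, [386.2, 180.2])]
1.1
```

```bash
python3 - <<'E'
import cv2
for n in ['side0','top0']:
    a=cv2.imread(f'pics/{n}.png'); a=a[120:400,130:450] if n[0]=='s' else a[130:290,130:450]
    a=cv2.resize(a,None,fx=2.1 if n[0]=='s' else 2.5,fy=2.1 if n[0]=='s' else 2.5,interpolation=cv2.INTER_CUBIC); cv2.imwrite(f'pics/{n}z.png',a)
E
```

```text
(no output)
```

View pics/side0z.png

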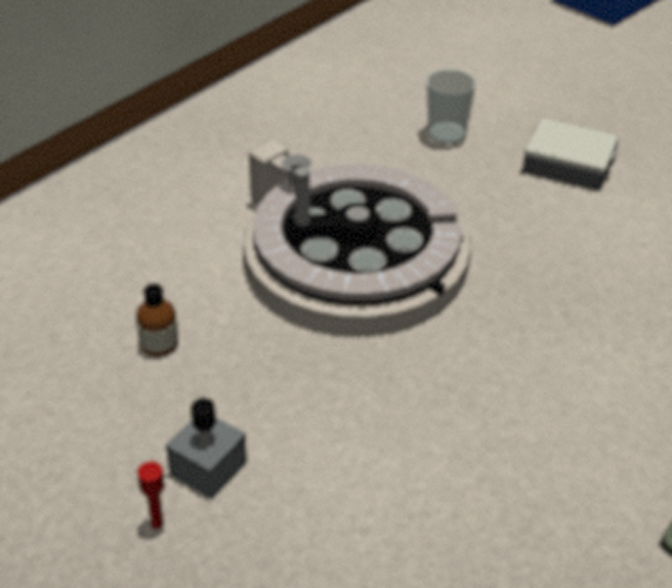

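View pics/top0z.png

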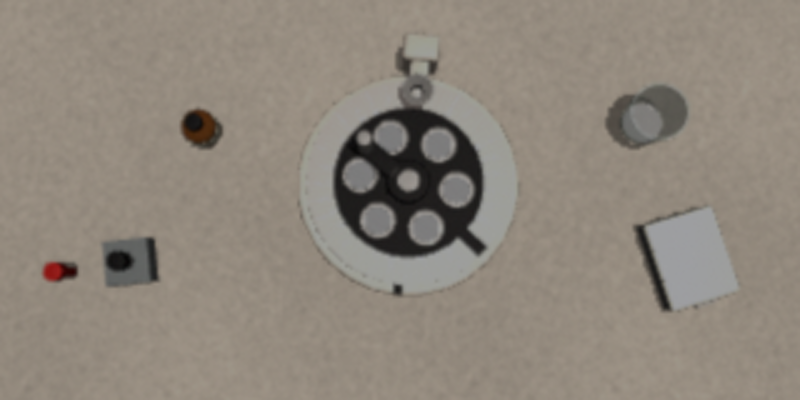

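The side view shows the black-headed pin in the grey stand, with the red look-alike beside it. The crank is near the bush, and the notch is visible opposite it. Next I'll fit the poses.

```bash
cat >> h.py <<'E'
def ray(p,uv,s=None):
    f=210/np.tan(np.radians(p['fovy'])/2)
    d=np.array([(uv[0]-p['cx'])/f,(uv[1]-p['cy'])/f,1.])
    if 'R' in p:
        R=np.array(p['R']);t=np.array(p['t']); return -R.T@t, R.T@d
    M=np.array(p['mount']); T=np.array(s['eef_rot'])
    return np.array(s['position'])+T@M[:3,3], T@M[:3,:3]@d
def atz(p,uv,z,s=None):
    o,d=ray(p,uv,s); return (o+d*(z-o[2])/d[2])[:2]
E
python3 - <<'E'
from h import *
P={n:r.capture(n) for n in ['side','top']}
side=dict(base=(295.3,240.3),mark=(338,252.8),bush=(271.8,195.2),wheel=(293.8,233),crank=(272.3,203.5),stand=(229.3,342.3),slide_box=(399.5,198.4),oil_bottle=(203.2,283.5))
top=dict(base=(295.7,202.9),mark=(291.2,244),bush=(292.9,167.6),wheel=(292.9,201.8),crank=(275.4,185.9),stand=(187.1,231.4),slide_box=(403.3,235.1),oil_bottle=(211.2,182.7),beaker=(386.2,180.2))
# by hand: pin head top centre
side['head']=(130+203/2.1,120+406/2.1); top['head']=(130+119/2.5,130+261/2.5)
side['red']=(130+151/2.1,120+470/2.1); top['red']=(130+54/2.5,130+271/2.5)
top['notch']=(130+475/2.5,130+243/2.5); side['notch']=(130+443/2.1,120+217/2.1)
H=dict(base=0,mark=.04,bush=.081,wheel=.03,crank=.112,stand=0,slide_box=0,oil_bottle=0,beaker=0,head=.082,red=.072,notch=.045)
for k in H: print(k,[np.round(atz(P[n],d[k],H[k]),4).tolist() for n,d in (('side',side),('top',top)) if k in d])
E
```

```text
base [[0.5785, 0.0024], [0.5664, -0.0082]]
mark [[0.4504, 0.013], [0.4488, 0.0072]]
bush [[0.6655, -0.0144], [0.654, 0.0001]]
wheel [[0.5751, 0.0126], [0.5666, 0.0005]]
crank [[0.6134, 0.0423], [0.6003, 0.0471]]
stand [[0.4819, 0.3162], [0.4883, 0.3057]]
slide_box [[0.4794, -0.3071], [0.4699, -0.3129]]
oil_bottle [[0.6365, 0.2401], [0.6289, 0.2367]]
beaker [[0.6287, -0.2706]]
head [[0.4798, 0.3178], [0.4781, 0.3099]]
red [[0.4695, 0.3881], [0.4685, 0.3828]]
notch [[0.5028, -0.0711], [0.4938, -0.0725]]
```

```bash
cat >> h.py <<'E'
def down(yaw):  # jaw direction yaw deg in world
    a=np.radians(yaw); x=np.array([0,0,-1.]); y=np.array([np.cos(a),np.sin(a),0]); return np.column_stack([x,y,np.cross(x,y)])
def look(n,show=('pin',)):
    s=r.sense(); p=r.capture('wrist'); save(p,n); return s,p
E
python3 - <<'E'
from h import *
for pos,yaws in (([.478,.312,.2],[0,180]),([.66,0,.2],[0,180,90,-90]),([.5,0,.15],[90,-90]),([.6,.05,.15],[-45,135])):
    for y in yaws:
        q=r.inverse_kinematics(pos,down(y)); print(pos,y,None if q is None else np.round(q,1).tolist())
s,p=look('w0'); print(np.round(p['mount'],3).tolist(),p['fovy'])
E
```

```text
[0.478, 0.312, 0.2] 0 [-31.2, 42.4, -10.1, 88.3, 8.9, 50.1, -44.5]
[0.478, 0.312, 0.2] 180 [-5.2, 59.7, -77.2, 87.4, 58.6, 80.3, 93.6]
[0.66, 0, 0.2] 0 [3.0, 50.9, -14.3, 66.8, 12.3, 63.7, -11.6]
[0.66, 0, 0.2] 180 [-17.7, 55.9, 40.5, 67.7, -35.4, 68.3, -157.4]
[0.66, 0, 0.2] 90 [12.4, 54.1, -39.4, 66.4, 33.1, 70.2, 64.2]
[0.66, 0, 0.2] -90 [-7.6, 51.2, 12.1, 67.3, -10.6, 62.5, -85.1]
[0.5, 0, 0.15] 90 [16.5, 45.1, -37.3, 105.7, 39.1, 42.9, 47.3]
[0.5, 0, 0.15] -90 [-10.3, 42.1, 12.0, 106.6, -14.9, 32.9, -78.7]
[0.6, 0.05, 0.15] -45 [-8.0, 48.5, 0.4, 84.8, -0.5, 46.7, -52.4]
[0.6, 0.05, 0.15] 135 [21.5, 66.1, -77.3, 83.7, 64.6, 81.0, 77.5]
[[0.0, -0.327, 0.945, -0.141], [1.0, 0.0, -0.0, -0.0], [-0.0, 0.945, 0.327, -0.085], [0.0, 0.0, 0.0, 1.0]] 70.45912266605941
```

```bash
python3 - <<'E'
from h import *
r.goto([.56,-.02,.30],down(0)); s,p=look('w1'); print(s['clock'],np.round(s['position'],4))
for l in ['base','mark','bush','wheel','crank','notch']:
    try: print(l,[(round(d['conf'],2),np.round(np.array(d['centre'])*[560,420],1).tolist(),np.round(atz(p,np.array(d['centre'])*[560,420],dict(base=0,mark=.04,bush=.081,wheel=.03,crank=.112)[l],s),4).tolist()) for d in r.pinpoint(p,l)[:3]])
    except Exception as e: print(e)
r.goto([.478,.312,.22],down(0)); s,p=look('w2'); print(s['clock'],np.round(s['position'],4))
for l in ['pin','stand']:
    print(l,[(round(d['conf'],2),np.round(np.array(d['centre'])*[560,420],1).tolist(),np.round(atz(p,np.array(d['centre'])*[560,420],dict(pin=.01,stand=0)[l],s),4).tolist()) for d in r.pinpoint(p,l)[:3]])
E
```

```text
3.45 [ 0.5599 -0.021   0.2999]
base [(0.93, [278.9, 151.8], [0.5615, -0.0056])]
mark [(0.8, [189.2, 140.5], [0.4423, 0.0158])]
bush [(0.92, [366.7, 161.7], [0.6685, -0.0051]), (0.57, [324.3, 300.4], [0.6267, -0.2065])]
wheel [(0.96, [284.1, 150.8], [0.5686, 0.0004])]
crank [(0.77, [319.5, 118.6], [0.6045, 0.0471]), (0.24, [231.7, 319.6], [0.4974, -0.2141])]
it knows: base, beaker, bush, crank, mark, oil_bottle, pin, slide_box, stand, wheel
5.0667 [0.4789 0.3108 0.2202]
pin [(0.64, [270.9, 111.0], [0.4714, 0.3861]), (0.63, [277.3, 169.4], [0.4786, 0.3192])]
stand [(0.77, [276.2, 168.4], [0.4772, 0.3182])]
```

View pics/w1.png

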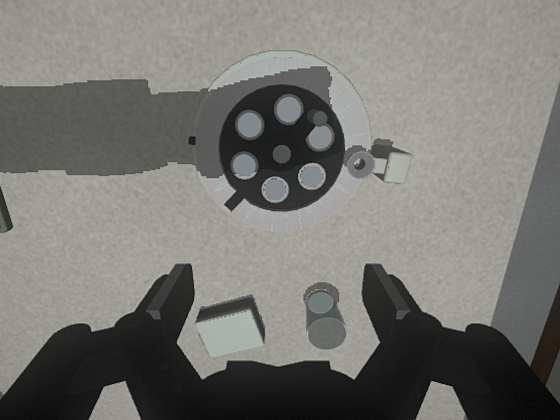

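View pics/w2.png

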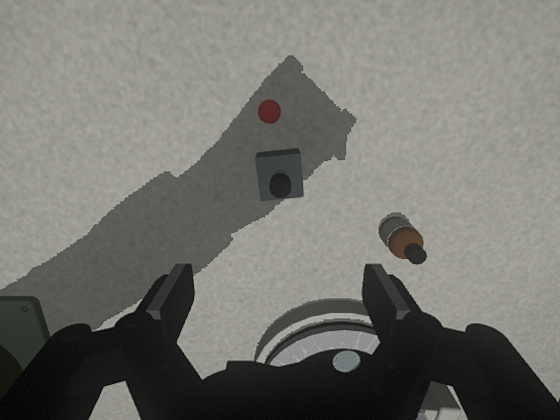

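The wrist views show the pin head at (280,186) in w2, the funnel at about (361,162) and the crank at (319,118) in w1. I'll refine these in zoomed crops.

```bash
python3 - <<'E'
import cv2
a=cv2.imread('pics/w1.png')[100:220,180:420]; a=cv2.resize(a,None,fx=3.3,fy=3.3,interpolation=cv2.INTER_CUBIC); cv2.imwrite('pics/w1z.png',a)
a=cv2.imread('pics/w2.png')[140:210,240:320]; a=cv2.resize(a,None,fx=6,fy=6,interpolation=cv2.INTER_CUBIC);a=cv2.convertScaleAbs(a,alpha=2); cv2.imwrite('pics/w2z.png',a)
E
```

```text
(no output)
```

View pics/w1z.png

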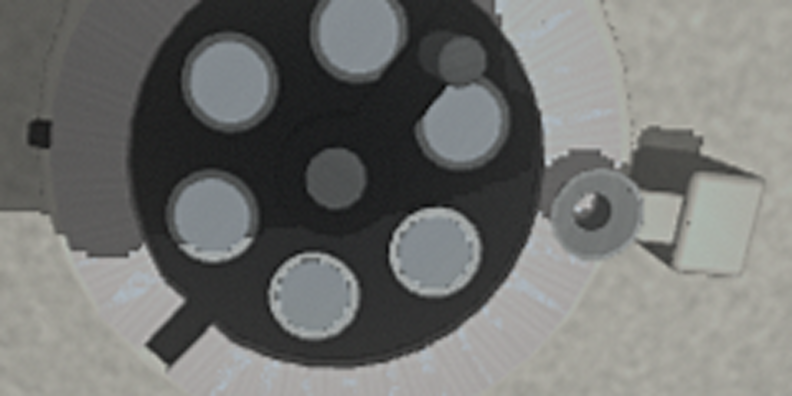

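View pics/w2z.png

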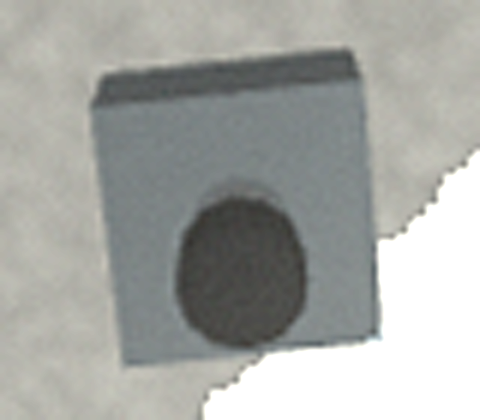

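```bash
python3 - <<'E'
from h import *
p=r.capture('wrist'); s2=r.sense()
s1=dict(position=[.5599,-.021,.2999],eef_rot=down(0))
z=lambda u,v:(180+u/3.3-.35,100+v/3.3-.35)
for n,uv,h in (('crank',(462,61),.128),('bush',(597,213),.081),('hub',(336,178),.055),('mark',(40,133),.04),('notch',(182,329),.05),('discL',(129,165),.05),('discR',(543,165),.05)):
    print(n,np.round(atz(p,z(*uv),h,s1),4))
print('head',np.round(atz(p,(280,187),.082,s2),4),np.round(s2['position'],4))
E
```

```text
crank [0.6024 0.0486]
bush [ 0.6613 -0.0079]
hub [0.5647 0.0008]
mark [0.4457 0.0164]
notch [ 0.5005 -0.0632]
discL [0.4827 0.0051]
discR [0.6468 0.0052]
head [0.4809 0.3179] [0.4786 0.3112 0.2202]
```

```bash
python3 - <<'E'
from h import *
r.gripper_to(.55,30); 
c=[.4805,.3175]
r.movel(c+[.12],down(0),rate=.2); print(r.movel(c+[.050],rate=.08,f_stop=8),np.round(r.sense()['position'],4), np.round(r.sense()['contact_force'],2))
r.gripper_to(0,40); s=r.sense(); print(s['clock'],s['finger_gap'],np.round(s['contact_force'],2))
r.movel(c+[.20],rate=.15); s,p=look('w3'); print(s['clock'],s['finger_gap'],np.round(s['contact_force'],2))
E
```

```text
False [0.4807 0.3176 0.0504] [ 0.56 -0.18  0.5 ]
7.7583 0.2402564082400389 [0.3  0.35 6.58]
8.9083 0.24538072832303312 [-1.09 -0.24 -0.59]
```

View pics/w3.png

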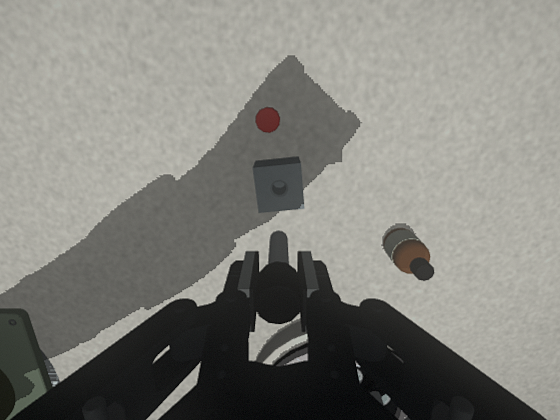

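```bash
python3 - <<'E'
from h import *
s=r.sense();p=r.capture('wrist'); print('tip',atz(p,(278.5,236),s['position'][2]-.0404,s),s['position'])
b=[.6613,-.0079]
r.movel(b+[.20],rate=.25); r.movel(b+[.147],rate=.15); s,p=look('w4'); print(s['clock'],np.round(s['position'],4),np.round(s['contact_force'],2))
save(r.capture('side'),'s4');save(r.capture('top'),'t4')
a=p['frame'][120:330,180:380]; cv2.imwrite('pics/w4z.png',cv2.resize(a,None,fx=2.8,fy=2.8,interpolation=cv2.INTER_CUBIC))
E
```

```text
tip [0.48087059 0.31713478] [0.48024222 0.31729402 0.1991982 ]
11.15 [ 0.6615 -0.0075  0.1477] [-0.08 -0.41 -0.49]
```

View pics/w4z.png

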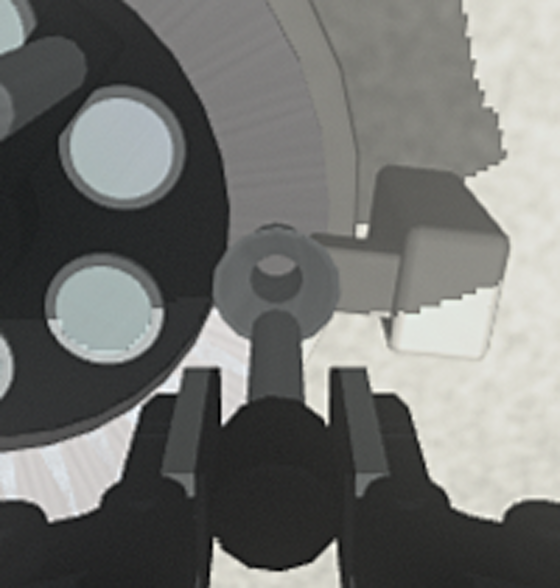

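View pics/s4.png

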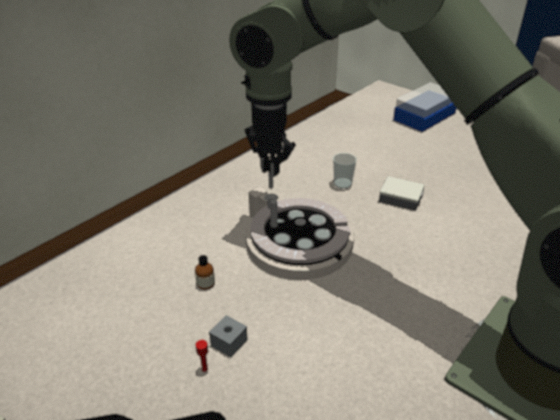

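```bash
python3 - <<'E'
from h import *
s=r.sense();p=r.capture('wrist'); print('bush',atz(p,(278.6,221.8),.081,s),'tip',atz(p,(180+276/2.8,120+317/2.8),s['position'][2]-.0404,s),s['position'])
E
```

```text
bush [ 0.66266931 -0.00855842] tip [ 0.662549   -0.00579532] [ 0.66176597 -0.00771529  0.14824425]
```

```bash
python3 - <<'E'
from h import *
print(r.movel([.6617,-.0086,.118],rate=.06,f_stop=8)); s=r.sense(); print(np.round(s['position'],4),np.round(s['contact_force'],2))
print(r.movel([.6617,-.0086,.0925],rate=.03,f_stop=8)); s=r.sense(); print(s['clock'],np.round(s['position'],4),np.round(s['contact_force'],2))
E
```

```text
False
[ 0.6618 -0.0085  0.118 ] [0.24 0.66 0.07]
False
12.9833 [ 0.6618 -0.0086  0.0927] [ 0.14 -0.21 -1.46]
```

```bash
python3 - <<'E'
from h import *
r.gripper_to(.45); r.sleep(.1)
r.movel([.6617,-.0086,.20],rate=.2); s,p=look('w5'); print(s['clock'],np.round(s['position'],4))
a=p['frame'][60:330,80:460]; cv2.imwrite('pics/w5z.png',cv2.resize(a,None,fx=2.1,fy=2.1,interpolation=cv2.INTER_CUBIC))
save(r.capture('side'),'s5')
E
```

```text
14.0833 [ 0.6614 -0.0086  0.1994]
```

View pics/w5z.png

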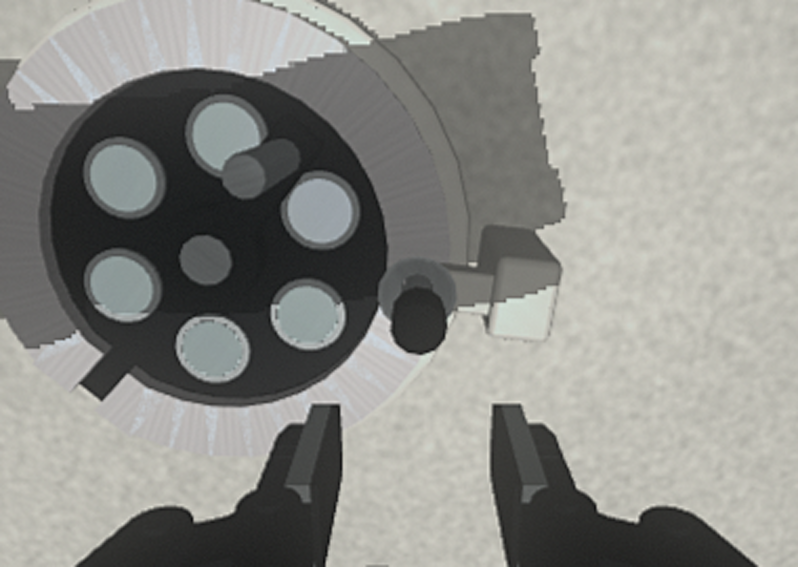

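```bash
cat >> h.py <<'E'
AX=np.array([.5648,.0027]); ZC=.095
def tgt(th,R=.060): 
    a=np.radians(th); return [AX[0]+R*np.cos(a),AX[1]+R*np.sin(a),ZC], down(th-90)
def ft(th):
    s=r.sense(); f=np.array(s['contact_force']); a=np.radians(th)
    return f@[-np.sin(a),np.cos(a),0], f@[np.cos(a),np.sin(a),0], s
E
python3 - <<'E'
from h import *
s=r.sense();p=r.capture('wrist')
print('head',atz(p,(279-.3,214.5),.122,s),'crank',atz(p,(196.5,144.1),.128,s))
c=atz(p,(196.5,144.1),.128,s); d=c-AX; print(np.linalg.norm(d),np.degrees(np.arctan2(d[1],d[0])))
for th in range(45,196,10):
    q=r.inverse_kinematics(*tgt(th)); print(th,None if q is None else np.round(q).tolist())
E
```

```text
head [ 0.66199998 -0.00724334] crank [0.60389512 0.0481545 ]
0.05995448484504674 49.3013904235125
45 [-4.0, 53.0, -7.0, 86.0, 9.0, 42.0, -60.0]
55 [-3.0, 53.0, -9.0, 87.0, 12.0, 41.0, -53.0]
65 [-3.0, 52.0, -11.0, 89.0, 14.0, 40.0, -46.0]
75 [-3.0, 52.0, -13.0, 91.0, 17.0, 39.0, -39.0]
85 [-2.0, 51.0, -15.0, 93.0, 19.0, 38.0, -32.0]
95 [-1.0, 51.0, -16.0, 96.0, 22.0, 37.0, -24.0]
105 [-0.0, 50.0, -18.0, 98.0, 24.0, 36.0, -17.0]
115 [1.0, 50.0, -19.0, 100.0, 27.0, 35.0, -9.0]
125 [2.0, 50.0, -21.0, 102.0, 29.0, 34.0, -2.0]
135 [3.0, 49.0, -22.0, 104.0, 32.0, 33.0, 6.0]
145 [5.0, 49.0, -24.0, 105.0, 34.0, 33.0, 14.0]
155 [7.0, 49.0, -26.0, 106.0, 37.0, 33.0, 22.0]
165 [10.0, 49.0, -28.0, 107.0, 40.0, 34.0, 30.0]
175 [12.0, 50.0, -32.0, 107.0, 44.0, 36.0, 38.0]
185 [15.0, 51.0, -35.0, 107.0, 47.0, 37.0, 46.0]
195 [18.0, 51.0, -38.0, 107.0, 49.0, 40.0, 55.0]
```

```bash
python3 - <<'E'
from h import *
P,R=tgt(49.5)
r.movel(P[:2]+[.17],R,rate=.12); print(r.movel(P,rate=.1,f_stop=8)); 
r.gripper_to(.26,20); print(np.round(ft(49.5)[:2],2),r.sense()['finger_gap'],r.sense()['clock'])
s,p=look('w6')
for th in (55,65):
    st=r.movel(*tgt(th),rate=.03,f_stop=14); print(th,st,np.round(ft(th)[:2],2),r.sense()['clock'])
E
```

```text
False
[-0.47 -0.35] 0.26322231184137873 16.3083
55 False [ 0.45 -0.66] 16.7
65 False [ 0.47 -0.04] 17.2
```

View pics/w6.png

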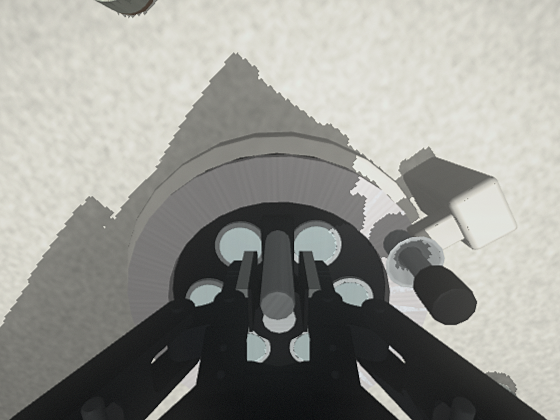

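```bash
python3 - <<'E'
from h import *
s,p=look('w7'); print(s['position'],s['contact_force'])
E
```

```text
[0.59027556 0.05704324 0.09500828] [-0.44374602  0.1610755  -0.14501382]
```

View pics/w7.png

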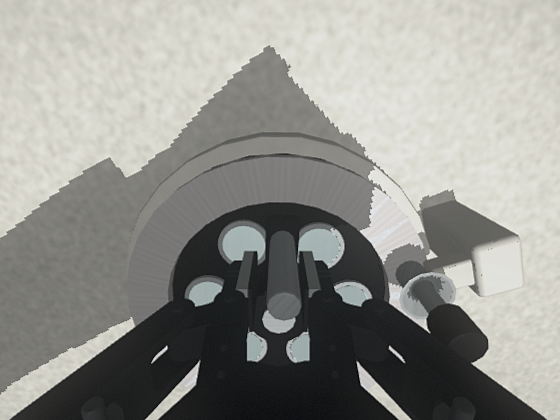

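```bash
python3 - <<'E'
from h import *
for th in range(75,156,10):
    st=r.movel(*tgt(th),rate=.05,f_stop=14); print(th,st,np.round(ft(th)[:2],2),r.sense()['clock'])
    if st: break
s,p=look('w8'); save(r.capture('top'),'t8')
E
```

```text
75 False [-0.48 -0.38] 17.6083
85 False [-1.36  0.33] 17.9667
95 False [-0.41 -0.17] 18.325
105 False [-0.2  -0.73] 18.6833
115 False [0.02 0.49] 19.0417
125 False [-0.76 -1.07] 19.4
135 False [-0.54  0.91] 19.7583
145 False [-0.3  -0.34] 20.1167
155 False [ 0.71 -0.44] 20.475
```

View pics/w8.png

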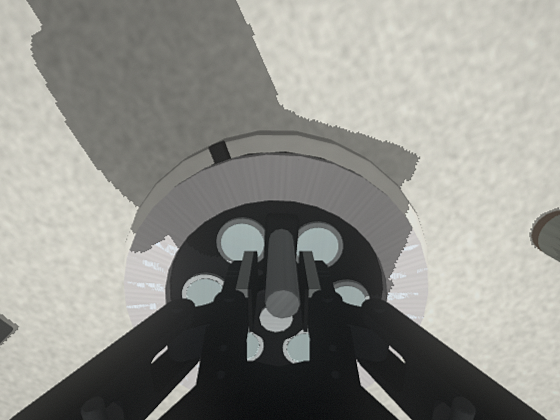

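View pics/t8.png

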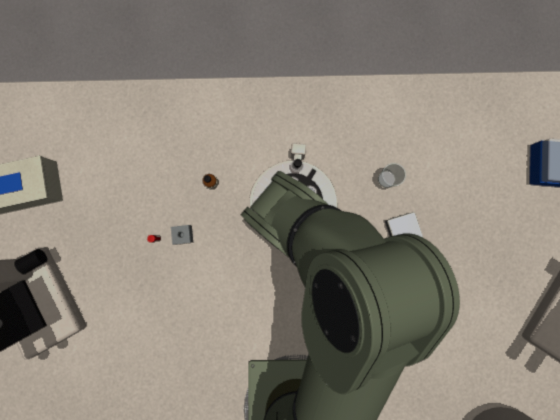

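```bash
python3 - <<'E'
from h import *
for th in np.arange(158,193,3):
    st=r.movel(*tgt(th),rate=.006 if th>168 else .009,f_stop=5); t,ra,s=ft(th); print(th,st,np.round([t,ra],2),np.round(s['position'],4),round(s['clock'],2))
    if st: break
s,p=look('w9'); save(r.capture('side'),'s9')
E
```

```text
158 False [-1.51  1.69] [0.5091 0.0253 0.095 ] 21.07
161 False [-0.14  0.05] [0.508  0.0219 0.0949] 21.57
164 False [-1.24  0.18] [0.507 0.019 0.095] 22.07
167 False [-0.03  0.41] [0.5062 0.016  0.095 ] 22.57
170 False [-1.94  1.26] [0.5056 0.013  0.095 ] 23.25
173 False [-0.97  2.32] [0.5053 0.0098 0.095 ] 23.93
176 False [-1.48  1.25] [0.5049 0.0067 0.095 ] 24.6
179 False [-0.91  0.04] [0.5048 0.0036 0.095 ] 25.27
182 False [1.03 0.32] [5.049e-01 4.000e-04 9.500e-02] 25.95
185 False [-3.69 -0.14] [ 0.5051 -0.0024  0.095 ] 26.62
188 True [-2.6  -0.64] [ 0.5052 -0.0024  0.0949] 26.93
```

View pics/w9.png

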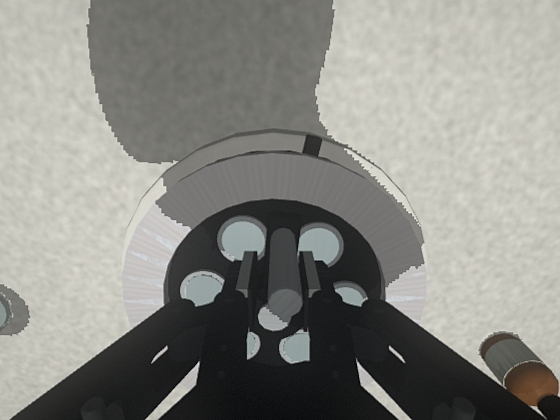

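View pics/s9.png

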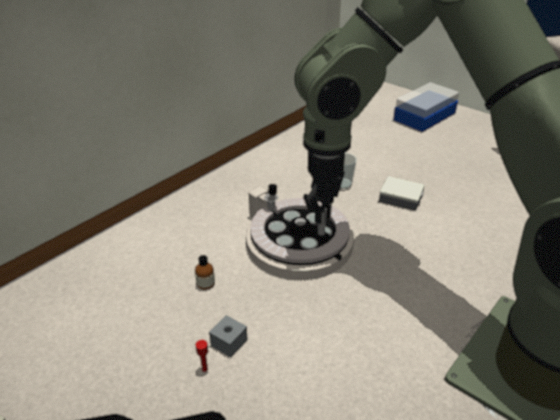

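```bash
python3 - <<'E'
import cv2,numpy as np
a=[cv2.resize(cv2.imread(f'pics/{n}.png')[165:265,230:330],None,fx=4,fy=4,interpolation=cv2.INTER_CUBIC) for n in('s5','s9')]
cv2.imwrite('pics/cmp.png',np.hstack(a))
from h import *
for i in range(4): print(np.round(ft(185)[:2],2)); r.sleep(.05)
E
```

```text
[-1.47 -1.06]
[-0.29 -1.38]
[-1.76 -0.84]
[-1.02 -0.28]
```

View pics/cmp.png

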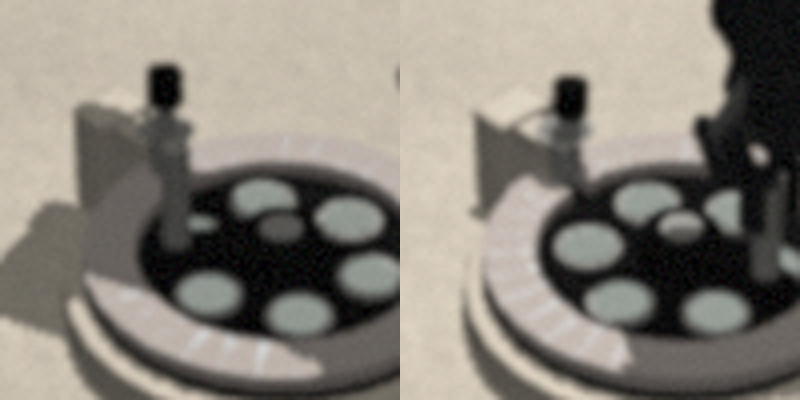

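```bash
python3 - <<'E'
from h import *
s=r.sense(); base=np.array(s['position']); 
th=185; a=np.radians(th); t=np.array([-np.sin(a),np.cos(a),0]); R=np.array(s['eef_rot'])
P0,R0=tgt(185)
# start from present tangential position
d0=(base-np.array(P0))@t; print('d0',d0)
def avg(n=8):
    v=[]
    for _ in range(n): r.sleep(.02); v.append(ft(th)[0])
    return np.mean(v),np.std(v)
d=d0
for i in range(25):
    d+=.0003
    st=r.movel((np.array(P0)+t*d).tolist(),R0,rate=.005,f_stop=6)
    m,sd=avg(); print(i,round(d*1e3,2),st,round(m,2),round(sd,2),round(((np.array(r.sense()['position'])-P0)@t)*1e3,2),round(r.sense()['clock'],2))
    if m<-7: break
E
```

```text
d0 -0.00017043017019421883
0 0.13 False -3.92 0.42 0.0 27.61
1 0.43 False -5.75 0.54 0.08 27.99
2 0.73 False -7.07 0.35 0.15 28.38
```

```bash
python3 - <<'E'
from h import *
th=185; a=np.radians(th); t=np.array([-np.sin(a),np.cos(a),0]); P0,R0=tgt(185)
def avg(n=8):
    v=[]
    for _ in range(n): r.sleep(.02); v.append(ft(th)[0])
    return np.mean(v),np.std(v)
d=.00073
print(avg())
for i in range(8):
    d+=.0002
    st=r.movel((np.array(P0)+t*d).tolist(),R0,rate=.005,f_stop=6)
    m,sd=avg(); print(i,round(d*1e3,2),st,round(m,2),round(sd,2),round(((np.array(r.sense()['position'])-P0)@t)*1e3,2))
    if m<-9.6: break
for k in range(6): print(np.round(avg(10),2),end=' ')
s=r.sense(); print(s['contact_force'],s['clock'])
E
```

```text
(np.float64(-6.947958240684699), np.float64(0.6411460014736822))
0 0.93 False -8.12 0.47 0.21
1 1.13 False -9.29 0.36 0.24
2 1.33 False -9.75 0.54 0.3
[-9.92  0.35] [-9.97  0.41] [-10.07   0.63] [-10.     0.46] [-9.95  0.53] [-9.95  0.4 ] [-2.49409564  9.8121079  -3.39922613] 30.6583
```

```bash
python3 - <<'E'
from h import *
P,R=tgt(181.8)
r.movel(P,tgt(185)[1],rate=.01,f_stop=14); r.gripper_to(.45); r.movel(P[:2]+[.20],rate=.1); r.sleep(.3)
r.movel([.55,.0,.26],down(0),rate=.15)
s,p=look('w10'); print(s['clock'],s['contact_force'])
for l,z in (('mark',.04),('crank',.112),('pin',.04),('bush',.081)): print(l,[(round(d['conf'],2),np.round(np.array(d['centre'])*[560,420],1).tolist(),np.round(atz(p,np.array(d['centre'])*[560,420],z,s),4).tolist()) for d in r.pinpoint(p,l)[:2]])
a=p['frame'][60:260,160:440]; cv2.imwrite('pics/w10z.png',cv2.resize(a,None,fx=2.8,fy=2.8,interpolation=cv2.INTER_CUBIC))
q=r.capture('side'); cv2.imwrite('pics/s10.png',cv2.resize(q['frame'][165:265,230:380],None,fx=5,fy=5,interpolation=cv2.INTER_CUBIC))
E
```

```text
34.8833 [-0.17117077 -0.41455889 -0.57355054]
mark [(0.6, [190.0, 162.0], [0.4424, 0.0154])]
crank [(0.86, [235.2, 192.1], [0.5068, -0.0015])]
pin [(0.75, [370.1, 181.2], [0.6655, -0.0085])]
bush [(0.93, [380.9, 188.3], [0.6653, -0.0061])]
```

View pics/w10z.png

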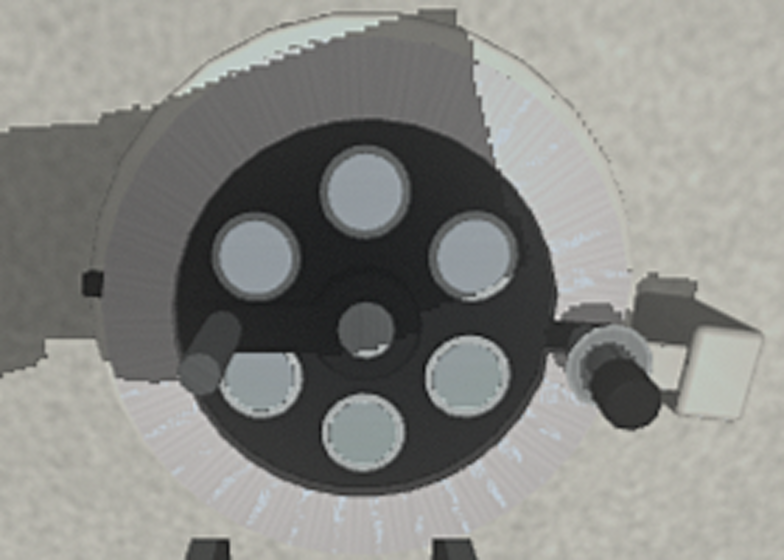

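View pics/s10.png

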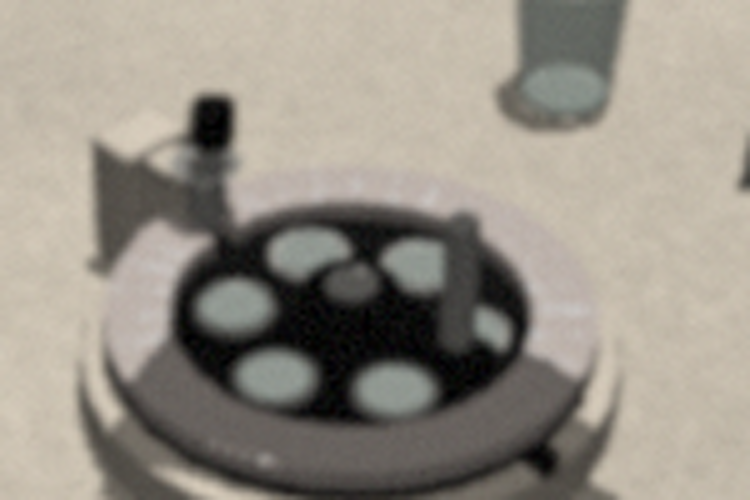

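```bash
python3 - <<'E'
from h import *
q=r.capture('side'); f=210/np.tan(np.radians(q['fovy'])/2)
def pr(X): c=np.array(q['R'])@X+q['t']; return np.round([c[0]/c[2]*f+q['cx'],c[1]/c[2]*f+q['cy']],1)
for z in(.112,.122): print(z,pr(np.array([.662,-.0083,z])))
g=q['frame'].max(2)[175:205,262:285]<45
ys,xs=np.nonzero(g); print('now',xs.mean()+262,ys.min()+175,ys.max()+175)
g=cv2.imread('pics/s5.png').max(2)[175:205,262:285]<45
ys,xs=np.nonzero(g); print('s5',xs.mean()+262,ys.min()+175,ys.max()+175)
r.job_done()
E
```

```text
0.112 [271.  185.9]
0.122 [270.9 182.3]
now 272.0 185 194
s5 270.6271186440678 182 192
the job is handed in; nothing more can be done
```

The carousel is locked and the job is handed in at about 35 s of the 67 s. No verdict is reported back.

- **Pin:** I lifted the black pin from its stand and put it in the bush. I left the red look-alike alone.
- **Turn:** I loosely straddled the crank and turned it about 130° counter-clockwise, the shorter way. I slowed to 6–9 mm/s around the mark, until the force stop tripped as the wheel blocked.
- **Lean:** I held the crank against the pin at 9.9–10.1 N for 1.2 s. That puts roughly 3–5 N on the pin, worked out from the lever arm and the stated drag rather than measured. Then I backed off, opened the gripper and raised it clear.

**Last checks:**
- **Pin depth:** in the side camera the pin head's top moved from row 182 to 185. The calibration predicts 182.3 standing on the ring and 185.9 dropped in, so it agrees within about 1 pixel, roughly 2.5 mm.
- **Notch:** the wrist picture shows the notch lined up with the bush, with the pin in it.
- **Home angle:** the crank sits about 0.18 rad past the mark, with maybe ±0.04 rad of error. That is within the 0.26 limit. The first picture had suggested an offset of only about 0.06 rad, so these two disagree.
- **Bystanders:** I never worked near the slide box, bottle or beaker, but I did not re-measure their positions at the end.

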